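Spin-test two belt idlers and bin the one that sticks

TASK

Check the two belt idlers on the bench: first spin each wheel, at least a quarter turn, to see whether it runs on by itself, while both stand on the bench. Then stand the idler whose wheel sticks upright on the floor of the grey bin, and leave the free-running one standing where it was.

Things in the scene. Friction and masses are not known exactly. Their poses are not given: they have to be found in the camera images.
- idler_a_shaft (a point): First belt idler: round dark steel foot (84 mm across, 10 mm thick, loose on the bench, 0.65 kg in all), fixed upright shaft 16 mm in diameter, top 86 mm above the underside, and on it a grooved aluminium wheel. This point is on the shaft's axis, 76 mm above the underside, where the bare shaft can be grasped clear of the wheel; z up, x: where the wheel's finger peg points at joint 0.
- idler_b_shaft (a point): Second idler, the same in every size and look as the first, with its point and axes placed alike.
- idler_a_wheel (a joint): Turn of idler_a's wheel (84 mm across, 24 to 40 mm above the underside), counter-clockwise from above, no stops. One upright finger peg (10 mm thick, 34 mm off the axis, top 53 mm above the underside) points along the shaft point's x turned by this angle. A sound wheel runs on for about 1 s or more when let go; a sticking one needs about 1.3 N at the peg and stops at once.
- idler_b_wheel (a joint): The same for idler_b's wheel, of the same sizes. Exactly one of the two wheels sticks; which one is for you to find out by spinning them.
- bin_floor (a point): open grey plastic bin, 180 x 160 mm and 50 mm high (inside 172 mm along its x by 152 mm along its y, walls 4 mm), fixed to the bench. This point is the centre of its inner floor, 4 mm above the bench; z up.
Mind the look-alikes: they are no part of the job. Leave any brown look-alike of the part that bears idler_b_shaft alone.

How it is judged:
On the way:
1. both wheels have been turned by about a quarter turn or more, either way round, while both idlers stand on the bench outside the bin ((value of joint idler_a_wheel above 1.2 rad or value of joint idler_a_wheel below -1.2 rad) and (value of joint idler_b_wheel above 1.2 rad or value of joint idler_b_wheel below -1.2 rad) and angle between each of idler_a_shaft, idler_b_shaft's own z axis and vertical below 0.17 rad and height (world z) of idler_a_shaft between 0.061 and 0.091 m and height (world z) of idler_b_shaft between 0.061 and 0.091 m and horizontal distance between each of idler_a_shaft, idler_b_shaft and bin_floor above 0.115 m), for 0.1 s.
At the end, for the whole second after the job is handed in: The idler whose wheel sticks stands upright (within 10 degrees) on the floor of the bin, between its walls; the free-running one stands upright on the bench within 50 mm of where it was; both idlers are let go and their feet at rest (the free wheel may still be turning) (x of idler_b_shaft in the frame of bin_floor between -0.06 and 0.06 m and y of idler_b_shaft in the frame of bin_floor between -0.05 and 0.05 m and z of idler_b_shaft in the frame of bin_floor between 0.064 and 0.088 m and angle between each of idler_b_shaft, idler_a_shaft's own z axis and vertical below 0.17 rad and linear speed of each of idler_b, idler_a below 0.02 m/s and height (world z) of idler_a_shaft between 0.061 and 0.091 m and distance of idler_a_shaft from where it was at the start of the episode below 0.05 m); the robot touches nothing.
It also fails if it takes over 58 s, if anything falls off the work surface, if the arm or the gripper's body presses on something with over 40 N, if the wrist force passes 120 N, or if a joint passes its speed limit or range.

ROBOT

A 6-joint arm with a two-finger parallel gripper is mounted at the origin on a cart in front of the work surface, level with it; the furniture and walls round the work are solid. World frame = base frame: x ahead of the robot, y to its left, z up, the work surface at z = 0. Lengths are in m, angles in rad, forces in N, time in s.
With the tool pointing down it reaches from about 0.275 to 0.85 m from the base axis. Payload 5.2 kg.
Tool frame: the origin (TCP) lies between the finger pads; the fingertips stand 19 mm ahead of it and the grasp point (between the pads) is the TCP (manip.tip_extent is the distance from the TCP to the fingertips, in m); z points along the fingers, y is the line along which they close (so a half turn about z gives the same grasp; the last joint's range is limited). The gripper opens to 85 mm and grips with 20 to 120 N. Pads are 22 mm wide; open, the fingers measure 114 mm over their backs; the gripper's body (76 mm by 85 mm) begins 54 mm behind the grasp point. The pads swing forward as they close: fully open they stand 13 mm farther back than shut.
Start: joints at [-1.366, 0.259, 1.535, -0, 1.348, -0.203], TCP at [0.218, -0.505, 0.25] pointing down, gripper open.
Joint ranges: [-3.14, 3.14], [-0.91, 2.08], [0.19, 2.58], [-1.22, 4.36], [0.22, 2.71], [-3.12, 3.12]. Speed limits (rad/s): [2.57, 2.57, 3.14, 3.14, 3.14, 3.14].

INTERFACE

Orientations are given as a unit quaternion [w, x, y, z].
In Python, from bench import monitor, optics, manip gives the robot as it stands.
- The arm moves only by the tool step_arm, never from a script. Its argument "rows" is a list of rows, each a list of 3 entries, a list of its own where there are three numbers: the opening, from 0 (shut) to 1 (fully open), then the shift along the world's x, y, z in cm, then the turn about the world's z in rad. In form: [[gripper, [tx, ty, tz], turn], ...]. A call has 1 to 20 rows; each row is the pose to reach, as a shift and turn from the pose commanded when the call began; what a row does not reach only later rows make up. A row lasts 1/12 s, in which the tool goes at most 41.7 mm and 7.16 degrees, less where a joint would pass 70% of its speed; a pose out of reach is approached as far as the arm can. A call with a gripper value outside its range is refused whole. The fingers move at their own pace and stop on an object; the grip force is fixed at half the most. Time passes only in rows, so rows that repeat a pose let the fingers close. It gives the time, the measured TCP pose, the force, the opening and the grip force at its end, in the units of the state.
- monitor.read_state(): the state, without advancing time (a new reading comes with each control period).
- optics.grab_frame(name): name is "side" or "top" or "wrist"; returns the picture (480x640x3 uint8, blue, green, red); there is no depth.
- optics.camera_model(name): a dict with "mtx" (3x3 intrinsics, pixels), "dist_coeffs" ([k1, k2, p1, p2, k3] as OpenCV has them; the pictures are not rectified), "position" and "attitude" of the camera in the world; the wrist camera has in their place "mount" (4x4, takes a point from camera to tool coordinates, whose origin is the TCP and whose axes are the flange's). Camera axes: x right, y up, looking along -z (the intrinsics and any distortion apply to the point x, -y, -z); pixel columns grow to the right and rows downward; lengths in m; the calibration is good to about 2 mm. A picture is of the moment at which its call begins: read the wrist's pose just before it. camera_model takes no time and is no camera call.
- manip.finish_job(): hands the job in; it is judged then, once.
The state is a dict: "t": time; "joint_positions": joint angles; "joint_vel": joint speeds; "effort": joint torques, N m; "tool_pos": TCP position; "ee_rot": TCP orientation; "force": force on the tool from outside, world axes, zero at the start; "torque": the same for the moment, N m; "gripper_width": opening from 0.0 (shut) to 1.0 (fully open); "grasp_force": force on a finger pad.
Only numpy, scipy, OpenCV 4.12 (cv2) and the standard library are available. Lean on these libraries where they do the work, as an engineer would, in place of code of your own. Each camera call takes 0.05 s, during which the arm holds its last target. There are 200 camera calls.

## Working session

There is one attempt and no reset: what is moved stays moved. The work goes in short steps, Python scripts to look and compute and a tool call to move; the robot and the scene stay as the last step left them, time stands still between calls to the robot, and variables do not carry over. Pictures are saved under pics/ and viewed, at most 10 in all, crops included, and the job is handed in when it is done.

Besides the shell and the picture viewer there is one more tool, called after "Request:" as name([rows], argument=value, ...), one row to a line, values as JSON. step_arm: Moves the arm, as the interface text tells. Its arguments: {"type":"object","properties":{"rows":{"type":"array"}},"required":["rows"]}

```bash
mkdir -p pics; cat > h.py <<'E'
import numpy as np,cv2
from scipy.spatial.transform import Rotation as R
from bench import monitor,optics,manip
def cam(n,s=None):
    m=optics.camera_model(n);K=np.array(m["mtx"],float);d=np.array(m["dist_coeffs"],float)
    if n=="wrist":
        M=np.array(m["mount"]);q=s["ee_rot"];r=R.from_quat([q[1],q[2],q[3],q[0]]).as_matrix()
        return K,d,np.array(s["tool_pos"])+r@M[:3,3],r@M[:3,:3]
    a=np.array(m["attitude"],float)
    r=a if a.shape==(3,3) else R.from_quat([a[1],a[2],a[3],a[0]]).as_matrix()
    return K,d,np.array(m["position"],float),r
def px2z(c,uv,z):
    K,d,p,r=c
    u=cv2.undistortPoints(np.array(uv,float).reshape(-1,1,2),K,d).reshape(-1,2)
    v=np.c_[u[:,0],-u[:,1],-np.ones(len(u))]@r.T
    return p+v*((z-p[2])/v[:,2])[:,None]
def proj(c,P):
    K,d,p,r=c
    q=(np.array(P,float).reshape(-1,3)-p)@r*[1,-1,-1]
    return cv2.projectPoints(q,np.zeros(3),np.zeros(3),K,d)[0].reshape(-1,2)
E
python3 - <<'E'
from h import *
for n in("top","side"):
    cv2.imwrite(f"pics/{n}0.png",optics.grab_frame(n)); m=optics.camera_model(n);print(n,m["position"],m["attitude"],m["mtx"])
print(monitor.read_state(),optics.camera_model("wrist")["mount"],manip.tip_extent)
E
```

```text
top [ 0.36712911 -0.28995979  1.06220013] [-0.70275374 -0.05424306  0.04279422  0.70807029] [[517.39564512   0.         325.94270039]
 [  0.         517.39564512 232.42858938]
 [  0.           0.           1.        ]]
side [0.31128906 0.87242658 0.57193008] [-0.07805116 -0.04267492  0.54929153  0.83088247] [[585.78010209   0.         329.37135208]
 [  0.         585.78010209 237.19557742]
 [  0.           0.           1.        ]]
{'t': 0.1, 'joint_positions': array([-1.36581933e+00,  2.59285189e-01,  1.53596953e+00, -1.58858443e-05,
        1.34799277e+00, -2.02808497e-01]), 'joint_vel': array([ 0.00042395, -0.00180101, -0.00396214,  0.00111822,  0.00148113,
       -0.0020823 ]), 'effort': array([ 1.84887693e-03, -4.46973395e+01, -2.91243625e+01, -3.01888622e-04,
        6.22362248e-03,  3.84452278e-05]), 'tool_pos': array([ 0.21803878, -0.50445679,  0.24955134]), 'ee_rot': array([-8.27409905e-04,  9.79285093e-01,  2.02484621e-01, -8.64225512e-06]), 'force': array([-0.43285234,  0.05670536, -1.30924286]), 'torque': array([ 0.011843  ,  0.00500734, -0.01148741]), 'grasp_force': 0.0, 'gripper_width': 1.0009633539104557} [[-3.42020652e-04  9.57950473e-01  2.86933397e-01  7.27079585e-02]
 [ 9.99999928e-01  3.75168903e-04 -6.05457582e-05  6.58039697e-05]
 [-1.65648325e-04  2.86933356e-01 -9.57950532e-01 -1.23445545e-01]
 [ 0.00000000e+00  0.00000000e+00  0.00000000e+00  1.00000000e+00]] 0.019
```

View pics/top0.png

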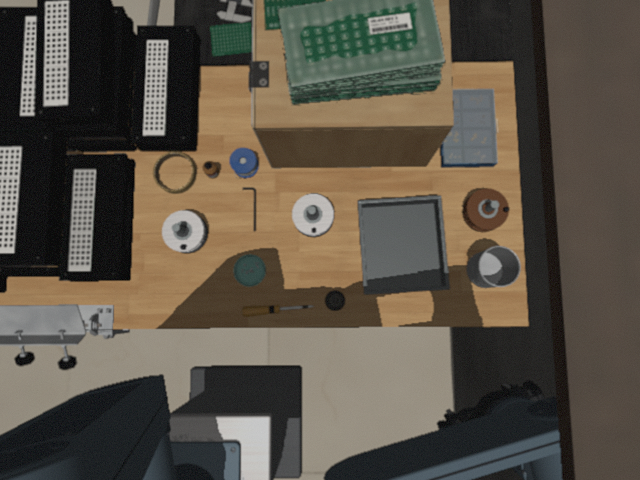

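View pics/side0.png

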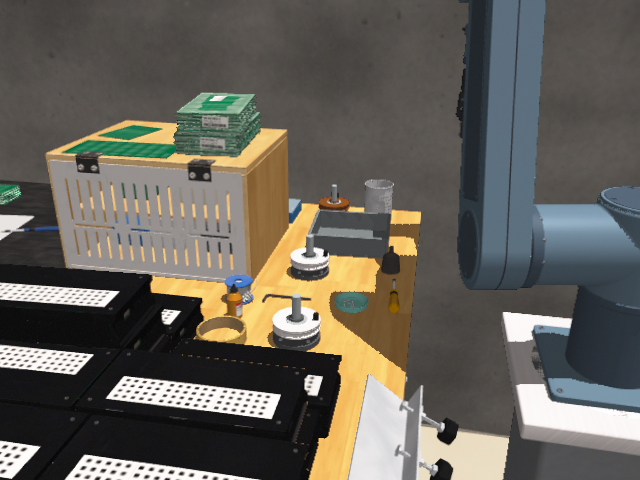

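The top view shows two identical silver idlers at about (185,231) and (312,214), with pegs near (182,246) and (310,232). The bin centre is near (402,244). The brown look-alike at (487,209) stays untouched. Next I'll enlarge a crop.

```bash
python3 - <<'E'
from h import *
i=cv2.imread("pics/top0.png")[170:310,150:460]
cv2.imwrite("pics/c.png",cv2.resize(i[:, :200],None,fx=4,fy=4,interpolation=cv2.INTER_CUBIC))
c=cam("top")
print("tops",px2z(c,[[181,229],[312,212]],.086)); print("wheel",px2z(c,[[185,231],[312.5,215]],.04)); print("peg",px2z(c,[[182.5,246],[310,232]],.053))
print("bin rim",px2z(c,[[359,199],[441,195],[447,290],[364,294]],.05))
E
```

```text
tops [[ 0.5111583   0.00286114  0.086     ]
 [ 0.54187055 -0.24808094  0.086     ]]
wheel [[ 0.51382574  0.0084929   0.04      ]
 [ 0.54399031 -0.2470939   0.04      ]]
peg [[ 0.48215703  0.0087081   0.053     ]
 [ 0.50781068 -0.24261347  0.053     ]]
bin rim [[ 0.57370259 -0.34022129  0.05      ]
 [ 0.58016489 -0.50303136  0.05      ]
 [ 0.3925278  -0.50769216  0.05      ]
 [ 0.38584853 -0.34706554  0.05      ]]
```

View pics/c.png

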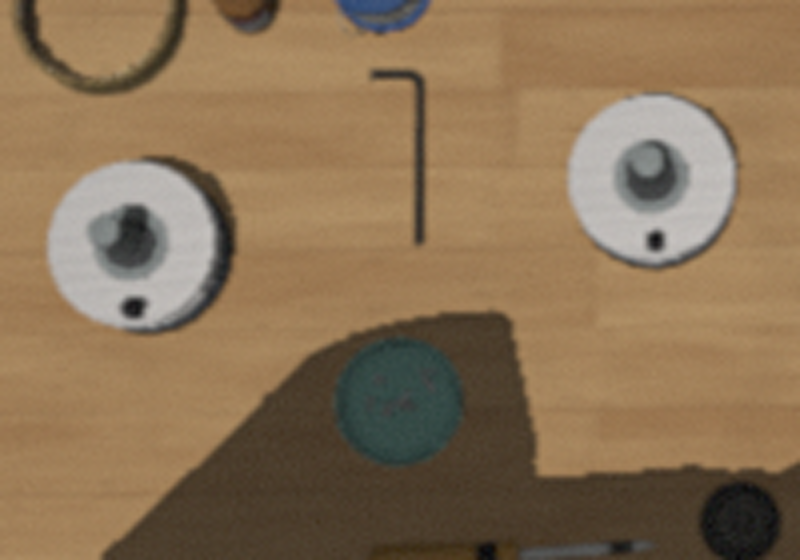

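```bash
python3 - <<'E'
from h import *
c=cam("top")
print("tops",px2z(c,[[176.75,227],[312.5,210]],.086)); print("wheel",px2z(c,[[183,231.3],[313,215]],.04)); print("peg",px2z(c,[[183.5,246.5],[313.75,230]],.053))
c=cam("side")
print("side tops",px2z(c,[[296.5,297],[310,236]],.086))
print("bin rim side",px2z(c,[[315,212],[390,214],[389,243],[311,240]],.05))
E
```

```text
tops [[ 0.51510142  0.01114949  0.086     ]
 [ 0.54575357 -0.24905067  0.086     ]]
wheel [[ 0.5132538   0.01249192  0.04      ]
 [ 0.54398103 -0.24809685  0.04      ]]
peg [[ 0.48114969  0.00670119  0.053     ]
 [ 0.51172702 -0.25001928  0.053     ]]
side tops [[ 0.51401248  0.01824401  0.086     ]
 [ 0.54632301 -0.24590741  0.086     ]]
bin rim side [[ 0.5833151  -0.48254649  0.05      ]
 [ 0.39678031 -0.50900849  0.05      ]
 [ 0.38390004 -0.32685577  0.05      ]
 [ 0.55682106 -0.30682903  0.05      ]]
```

Request:
step_arm([
  [0,[30.4,28,0],-1.192],
  [0,[30.4,28,0],-1.192],
  [0,[30.4,28,0],-1.192],
  [0,[30.4,28,0],-1.192],
  [0,[30.4,28,0],-1.192],
  [0,[30.4,28,0],-1.192],
  [0,[30.4,28,0],-1.192],
  [0,[30.4,28,0],-1.192],
  [0,[30.4,28,0],-1.192],
  [0,[30.4,28,0],-1.192],
  [0,[30.4,28,0],-1.192],
  [0,[30.4,28,0],-1.192],
  [0,[30.4,28,-15],-1.192],
  [0,[30.4,28,-15],-1.192],
  [0,[30.4,28,-15],-1.192],
  [0,[30.4,28,-15],-1.192],
  [0,[30.4,28,-15],-1.192],
  [0,[30.4,28,-15],-1.192],
])

```text
t: 1.6
tool_pos: [0.5211, -0.2246, 0.0991]
ee_rot: [-0.0, 0.924, -0.382, -0.002]
force: [-0.8, -1.2, 0.5]
gripper_width: -0.002
grasp_force: 0.0
```

```bash
python3 - <<'E'
from h import *
s=monitor.read_state();print(s["t"],s["tool_pos"],s["ee_rot"],s["force"],s["joint_positions"],s["gripper_width"])
f=optics.grab_frame("wrist");c=cam("wrist",s)
cv2.imwrite("pics/w1.png",f)
print(proj(c,[[.545,-.248,.086],[.545,-.248,.04],[.511,-.250,.053],list(s["tool_pos"]),list(s["tool_pos"]-np.array([0,0,.019]))]))
E
```

```text
1.6 [ 0.52106084 -0.22455887  0.09914878] [-3.67604879e-04  9.24142694e-01 -3.82042356e-01 -1.94539897e-03] [-0.76712949 -1.20711442  0.4929706 ] [-6.03396444e-01  4.34061591e-01  1.68150468e+00 -1.13754820e-04
  1.02998484e+00  1.75147083e+00] -0.0023173414291356264
[[320.25102015 233.85321078]
 [320.63499622 209.98495737]
 [368.88993613 257.45575701]
 [321.00975042 321.84386904]
 [321.10846514 300.12702905]]
```

View pics/w1.png

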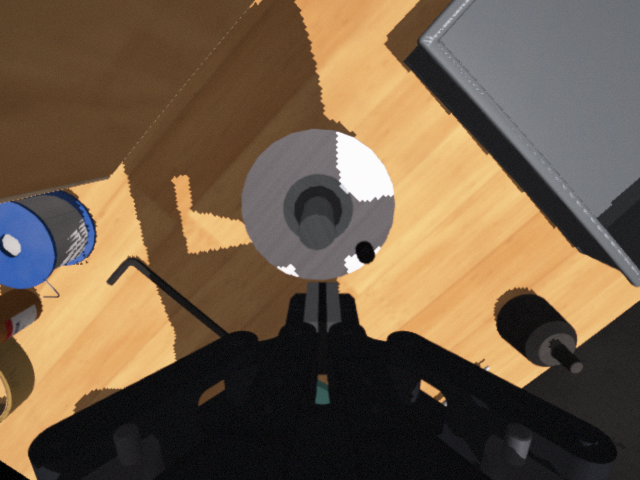

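The wrist view shows the right idler's shaft top at (317,231) and its peg at (365,252), beside the shut fingers at (322,290). The idler sits about 2 mm from my estimate.

Request:
step_arm([
  [0,[0.6,0.2,-0.5],-0.14],
  [0,[0.6,0.2,-2],-0.14],
  [0,[0.6,0.2,-3.4],-0.14],
  [0,[0.6,0.2,-3.4],-0.14],
])

```text
t: 1.98
tool_pos: [0.5284, -0.2233, 0.0669]
ee_rot: [0.0, 0.895, -0.446, 0.0]
force: [-1.0, -0.6, 0.5]
gripper_width: 0.002
grasp_force: 0.0
```

```bash
python3 - <<'E'
from h import *
s=monitor.read_state();print(s["tool_pos"],s["force"])
C=np.array([.547,-.249]);t=np.radians(127+6.9*np.arange(1,21))
P=C+.033*np.c_[np.cos(t),np.sin(t)]-s["tool_pos"][:2]
print([[0,[round(a*100,1),round(b*100,1),0],round(.1204*(i+1),2)] for i,(a,b) in enumerate(P)])
E
```

```text
[ 0.5284467  -0.22326508  0.06693023] [-1.02282629 -0.55959245  0.4809335 ]
[[0, [np.float64(-0.4), np.float64(-0.2), 0], 0.12], [0, [np.float64(-0.7), np.float64(-0.5), 0], 0.24], [0, [np.float64(-0.9), np.float64(-0.8), 0], 0.36], [0, [np.float64(-1.1), np.float64(-1.2), 0], 0.48], [0, [np.float64(-1.3), np.float64(-1.5), 0], 0.6], [0, [np.float64(-1.4), np.float64(-1.9), 0], 0.72], [0, [np.float64(-1.4), np.float64(-2.3), 0], 0.84], [0, [np.float64(-1.4), np.float64(-2.7), 0], 0.96], [0, [np.float64(-1.4), np.float64(-3.1), 0], 1.08], [0, [np.float64(-1.3), np.float64(-3.5), 0], 1.2], [0, [np.float64(-1.2), np.float64(-3.9), 0], 1.32], [0, [np.float64(-1.0), np.float64(-4.2), 0], 1.44], [0, [np.float64(-0.8), np.float64(-4.5), 0], 1.57], [0, [np.float64(-0.5), np.float64(-4.8), 0], 1.69], [0, [np.float64(-0.2), np.float64(-5.1), 0], 1.81], [0, [np.float64(0.1), np.float64(-5.4), 0], 1.93], [0, [np.float64(0.4), np.float64(-5.5), 0], 2.05], [0, [np.float64(0.8), np.float64(-5.7), 0], 2.17], [0, [np.float64(1.2), np.float64(-5.8), 0], 2.29], [0, [np.float64(1.6), np.float64(-5.9), 0], 2.41]]
```

Request:
step_arm([
  [0,[-0.4,-0.2,-0.2],0.12],
  [0,[-0.7,-0.5,-0.2],0.24],
  [0,[-0.9,-0.8,-0.2],0.36],
  [0,[-1.1,-1.2,-0.2],0.48],
  [0,[-1.3,-1.5,-0.2],0.6],
  [0,[-1.4,-1.9,-0.2],0.72],
  [0,[-1.4,-2.3,-0.2],0.84],
  [0,[-1.4,-2.7,-0.2],0.96],
  [0,[-1.4,-3.1,-0.2],1.08],
  [0,[-1.3,-3.5,-0.2],1.2],
  [0,[-1.2,-3.9,-0.2],1.32],
  [0,[-1.0,-4.2,-0.2],1.44],
  [0,[-0.8,-4.5,-0.2],1.57],
  [0,[-0.5,-4.8,-0.2],1.69],
  [0,[-0.2,-5.1,-0.2],1.81],
  [0,[0.1,-5.4,-0.2],1.93],
  [0,[0.4,-5.5,-0.2],2.05],
  [0,[0.8,-5.7,-0.2],2.17],
  [0,[1.2,-5.8,-0.2],2.29],
  [0,[1.6,-5.9,-0.2],2.41],
])

```text
t: 3.65
tool_pos: [0.5449, -0.2825, 0.0671]
ee_rot: [0.001, 0.734, 0.679, 0.0]
force: [-1.7, 2.0, -0.6]
gripper_width: -0.001
grasp_force: 0.9
```

```bash
python3 - <<'E'
from h import *
F=[]
for k in range(8):
    s=monitor.read_state(); f=optics.grab_frame("wrist")
    if k in(0,2,4,7): F.append(f[60:360,120:520])
print(s["t"],s["tool_pos"],s["ee_rot"],s["force"])
cv2.imwrite("pics/w2.png",np.vstack([np.hstack(F[:2]),np.hstack(F[2:])]))
E
```

```text
4.0 [ 0.54464235 -0.28248338  0.06548222] [1.11855463e-03 7.37291410e-01 6.75573902e-01 1.67481183e-04] [-1.09084514 -0.46544368  3.37607728]
```

View pics/w2.png

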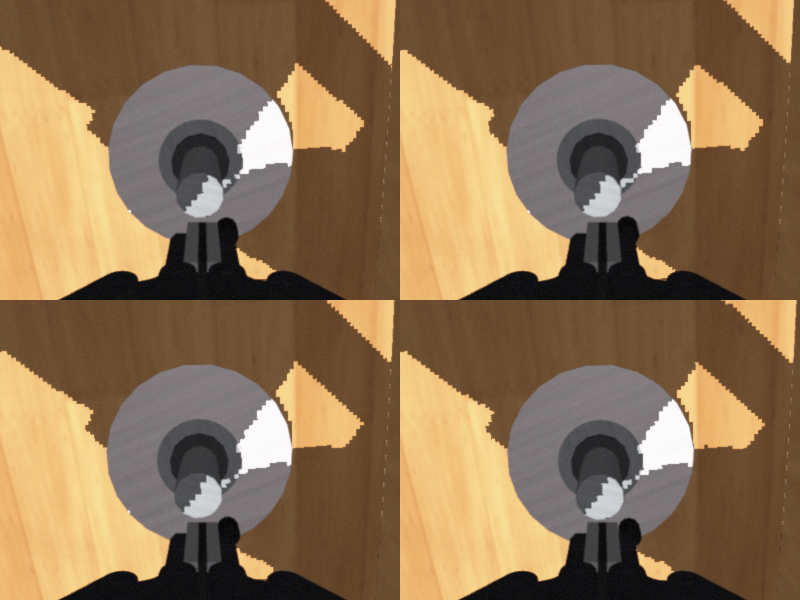

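The peg (dark bump beside the finger) stayed against the finger in all four frames over 0.35 s. The wheel stopped at once after about 110°, so the right idler sticks. Next I'll test the left one.

Request:
step_arm([
  [0,[0,0,4],0],
  [0,[0,0,8],0],
  [0,[-5,31.9,8],-2.356],
  [0,[-5,31.9,8],-2.356],
  [0,[-5,31.9,8],-2.356],
  [0,[-5,31.9,8],-2.356],
  [0,[-5,31.9,8],-2.356],
  [0,[-5,31.9,8],-2.356],
  [0,[-5,31.9,8],-2.356],
  [0,[-5,31.9,8],-2.356],
  [0,[-5,31.9,8],-2.356],
  [0,[-5,31.9,8],-2.356],
  [0,[-5,31.9,8],-2.356],
  [0,[-5,31.9,8],-2.356],
  [0,[-5,31.9,8],-2.356],
  [0,[-5,31.9,8],-2.356],
  [0,[-5,31.9,8],-2.356],
  [0,[-5,31.9,8],-2.356],
  [0,[-5,31.9,8],-2.356],
  [0,[-5,31.9,8],-2.356],
])

```text
t: 5.72
tool_pos: [0.494, 0.0371, 0.1444]
ee_rot: [0.0, 0.935, -0.355, 0.0]
force: [-0.3, -0.3, 0.8]
gripper_width: -0.002
grasp_force: 0.0
```

Request:
step_arm([
  [0,[0,0,0],-0.12],
  [0,[0,0,-2],-0.12],
  [0,[0,0,-4],-0.12],
  [0,[0,0,-4],-0.12],
])

```text
t: 6.05
tool_pos: [0.4917, 0.0373, 0.1015]
ee_rot: [0.001, 0.913, -0.407, -0.003]
force: [-0.8, -0.6, -0.5]
gripper_width: 0.002
grasp_force: 0.0
```

```bash
python3 - <<'E'
from h import *
s=monitor.read_state();print(s["t"],s["tool_pos"],s["ee_rot"],s["force"])
f=optics.grab_frame("wrist");c=cam("wrist",s)
cv2.imwrite("pics/w3.png",f)
print(proj(c,[[.516,.011,.086],[.516,.011,.04],[.483,.007,.053]]))
E
```

```text
6.05 [0.49170148 0.03734304 0.10152118] [ 7.81962252e-04  9.13245511e-01 -4.07399371e-01 -2.78884368e-03] [-0.79433214 -0.60047391 -0.46487279]
[[319.73166855 226.97282403]
 [319.99318412 204.87306045]
 [371.53702923 245.30642094]]
```

View pics/w3.png

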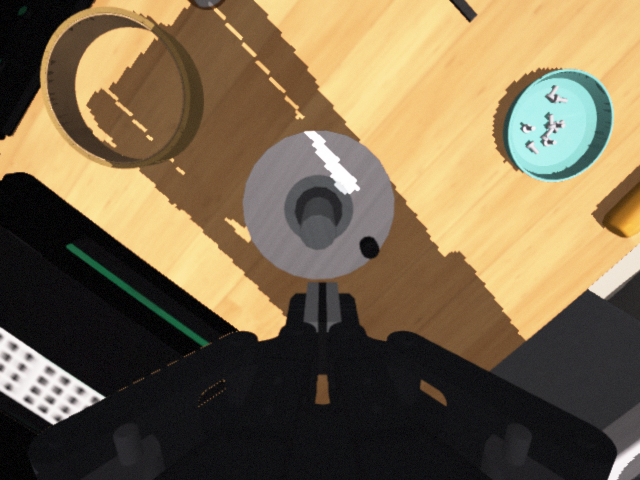

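The wrist view shows the left idler's shaft top at (318,228) and peg at (369,247), within 2 mm of the estimate. A black box is close on the left, so I'll check its height before lowering.

```bash
python3 - <<'E'
from h import *
for z in(.04,.07,.1,.13): print(z,px2z(cam("top"),[[131,155],[129,279]],z)[:,:2].round(3).tolist(),px2z(cam("side"),[[340,353],[200,308]],z)[:,:2].round(3).tolist())
C=np.array([.516,.011]);t=np.radians(130+6.75*np.arange(1,21))
P=C+.033*np.c_[np.cos(t),np.sin(t)]-[.4917,.0370]
print([[0,[round(float(a)*100,1),round(float(b)*100,1),-3.7],round(.1178*(i+1)-.0,2)] for i,(a,b) in enumerate(P)])
E
```

```text
0.04 [[0.672, 0.124], [0.419, 0.117]] [[0.425, 0.1], [0.692, 0.011]]
0.07 [[0.663, 0.112], [0.417, 0.105]] [[0.418, 0.144], [0.671, 0.06]]
0.1 [[0.654, 0.1], [0.416, 0.093]] [[0.412, 0.187], [0.649, 0.108]]
0.13 [[0.645, 0.088], [0.414, 0.081]] [[0.406, 0.231], [0.628, 0.157]]
[[0, [0.0, -0.3, -3.7], 0.12], [0, [-0.2, -0.6, -3.7], 0.24], [0, [-0.4, -1.0, -3.7], 0.35], [0, [-0.6, -1.3, -3.7], 0.47], [0, [-0.7, -1.7, -3.7], 0.59], [0, [-0.8, -2.1, -3.7], 0.71], [0, [-0.9, -2.4, -3.7], 0.82], [0, [-0.9, -2.8, -3.7], 0.94], [0, [-0.8, -3.2, -3.7], 1.06], [0, [-0.7, -3.6, -3.7], 1.18], [0, [-0.6, -4.0, -3.7], 1.3], [0, [-0.4, -4.3, -3.7], 1.41], [0, [-0.2, -4.6, -3.7], 1.53], [0, [0.1, -4.9, -3.7], 1.65], [0, [0.4, -5.2, -3.7], 1.77], [0, [0.7, -5.4, -3.7], 1.88], [0, [1.0, -5.6, -3.7], 2.0], [0, [1.4, -5.7, -3.7], 2.12], [0, [1.8, -5.8, -3.7], 2.24], [0, [2.1, -5.9, -3.7], 2.36]]
```

Request:
step_arm([
  [0,[0,0,-2],0],
  [0,[0,0,-3.7],0],
  [0,[0,0,-3.7],0],
  [0,[0,0,-3.7],0],
])

```text
t: 6.43
tool_pos: [0.4941, 0.0371, 0.0678]
ee_rot: [0.0, 0.913, -0.407, -0.0]
force: [-0.2, -0.5, -0.3]
gripper_width: -0.002
grasp_force: 0.0
```

Request:
step_arm([
  [0,[0,-0.3,0],0.12],
  [0,[-0.2,-0.6,0],0.24],
  [0,[-0.4,-1.0,0],0.35],
  [0,[-0.6,-1.3,0],0.47],
  [0,[-0.7,-1.7,0],0.59],
  [0,[-0.8,-2.1,0],0.71],
  [0,[-0.9,-2.4,0],0.82],
  [0,[-0.9,-2.8,0],0.94],
  [0,[-0.8,-3.2,0],1.06],
  [0,[-0.7,-3.6,0],1.18],
  [0,[-0.6,-4.0,0],1.3],
  [0,[-0.4,-4.3,0],1.41],
  [0,[-0.2,-4.6,0],1.53],
  [0,[0.1,-4.9,0],1.65],
  [0,[0.4,-5.2,0],1.77],
  [0,[0.7,-5.4,0],1.88],
  [0,[1.0,-5.6,0],2.0],
  [0,[1.4,-5.7,0],2.12],
  [0,[1.8,-5.8,0],2.24],
  [0,[2.1,-5.9,0],2.36],
])

```text
t: 8.1
tool_pos: [0.5167, -0.0223, 0.0694]
ee_rot: [0.001, 0.722, 0.692, 0.001]
force: [0.8, 0.5, -0.3]
gripper_width: -0.0
grasp_force: 0.0
```

```bash
python3 - <<'E'
from h import *
F=[]
for k in range(8):
    s=monitor.read_state(); f=optics.grab_frame("wrist")
    if k in(0,2,4,7): F.append(f[60:360,120:520])
print(s["t"],s["tool_pos"],s["ee_rot"],s["force"])
cv2.imwrite("pics/w4.png",np.vstack([np.hstack(F[:2]),np.hstack(F[2:])]))
E
```

```text
8.45 [ 0.51512571 -0.02183621  0.06780672] [1.97191058e-04 7.24879948e-01 6.88875175e-01 1.27004559e-04] [-0.53075551 -0.31233211 -0.08451004]
```

View pics/w4.png

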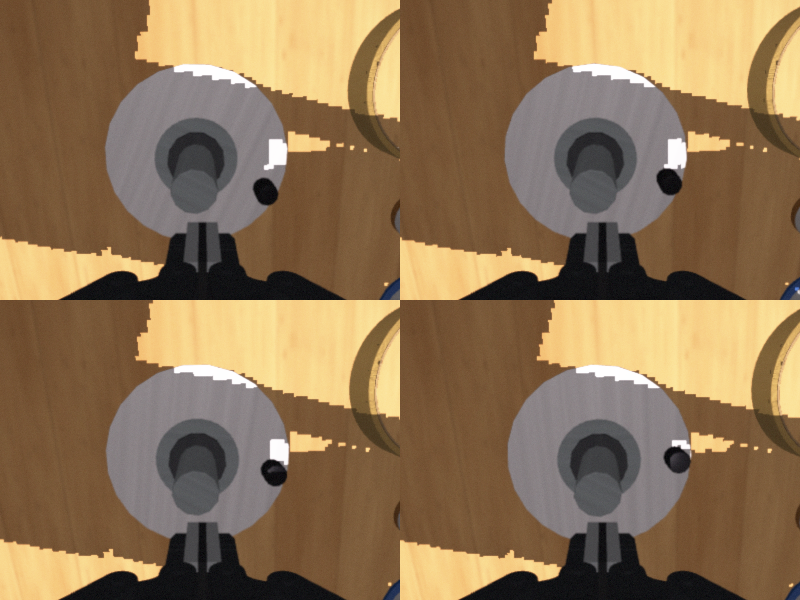

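The left idler's peg left the finger and moved on through all four frames, from (265,190) to (678,460) in the mosaic. It runs free, so the right idler is the one for the bin. I'll hover over it with the gripper open.

Request:
step_arm([
  [0,[0,0,4],0],
  [0,[0,0,8],0],
  [0.6,[0,0,11],0],
  [0.6,[3.2,-22.7,11],0],
  [0.6,[3.2,-22.7,11],0],
  [0.6,[3.2,-22.7,11],0],
  [0.6,[3.2,-22.7,11],0],
  [0.6,[3.2,-22.7,11],0],
  [0.6,[3.2,-22.7,11],0],
  [0.6,[3.2,-22.7,11],0],
  [0.6,[3.2,-22.7,11],0],
  [0.6,[3.2,-22.7,11],0],
  [0.6,[3.2,-22.7,11],0],
])

```text
t: 9.58
tool_pos: [0.5469, -0.2473, 0.1772]
ee_rot: [-0.001, 0.724, 0.69, 0.0]
force: [-0.1, -0.2, 0.4]
gripper_width: 0.6
grasp_force: 0.0
```

```bash
python3 - <<'E'
from h import *
s=monitor.read_state();print(s["t"],s["tool_pos"],s["ee_rot"],s["force"],s["gripper_width"])
f=optics.grab_frame("wrist");c=cam("wrist",s)
cv2.imwrite("pics/w5.png",f)
print(proj(c,[[.547,-.249,.086],[.547,-.249,.04],[.483,-.4245,.004]]))
E
```

```text
9.5833 [ 0.54689346 -0.2473378   0.17720494] [-5.47657450e-04  7.23838091e-01  6.89969645e-01  7.91464753e-05] [-0.14072817 -0.23182821  0.35322924] 0.6004695239211473
[[322.85383823 251.85813189]
 [322.72129102 232.79624584]
 [269.76960975 386.6537035 ]]
```

View pics/w5.png

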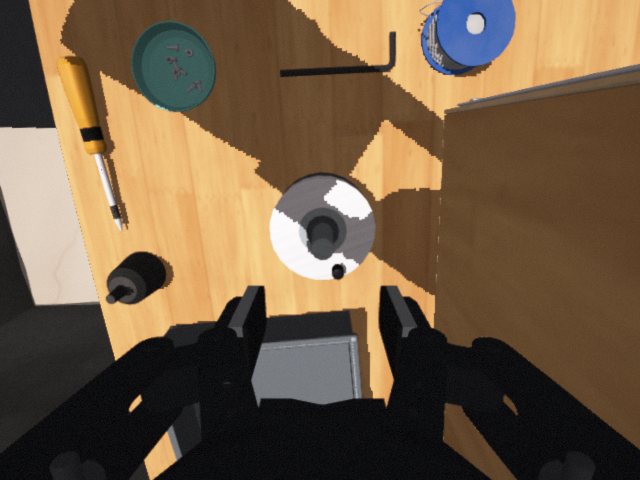

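The shaft top is at (321,247), about 2 mm from the expected place, and the peg is at (338,270). Lowering to grasp the bare shaft.

Request:
step_arm([
  [0.6,[0,0.15,-4],0],
  [0.6,[0,0.15,-7],0],
  [0.6,[0,0.15,-9.9],0],
  [0.6,[0,0.15,-9.9],0],
  [0.6,[0,0.15,-9.9],0],
  [0,[0,0.15,-9.9],0],
  [0,[0,0.15,-9.9],0],
  [0,[0,0.15,-9.9],0],
  [0,[0,0.15,-9.9],0],
  [0,[0,0.15,-9.9],0],
  [0,[0,0.15,-9.9],0],
  [0,[0,0.15,-9.9],0],
  [0,[0,0.15,-9.9],0],
])

```text
t: 10.72
tool_pos: [0.5474, -0.248, 0.0804]
ee_rot: [0.001, 0.724, 0.69, -0.0]
force: [-4.3, 1.8, 7.2]
gripper_width: 0.164
grasp_force: 58.4
```

Request:
step_arm([
  [0,[0,0,2],0],
  [0,[0,0,4],0],
  [0,[0,0,6],0],
  [0,[0,0,8.5],0],
  [0,[0,0,8.5],0],
  [0,[-1,-3,8.5],0],
  [0,[-2,-6,8.5],0],
  [0,[-3,-9,8.5],0],
  [0,[-4.2,-12,8.5],0],
  [0,[-5.4,-15,8.5],0],
  [0,[-6.4,-17.6,8.5],0],
  [0,[-6.4,-17.6,8.5],0],
  [0,[-6.4,-17.6,8.5],0],
  [0,[-6.4,-17.6,8.5],0],
])

```text
t: 11.88
tool_pos: [0.4825, -0.4226, 0.1615]
ee_rot: [-0.002, 0.724, 0.689, 0.0]
force: [-0.1, 0.5, -6.8]
gripper_width: 0.163
grasp_force: 59.5
```

```bash
python3 - <<'E'
from h import *
s=monitor.read_state();print(s["t"],s["tool_pos"],s["force"],s["gripper_width"],s["grasp_force"])
a=optics.grab_frame("wrist");b=optics.grab_frame("side")[130:370,200:480]
cv2.imwrite("pics/w6.png",np.hstack([cv2.resize(a,(400,300)),cv2.resize(b,(350,300))]))
E
```

```text
11.8833 [ 0.48247655 -0.42260646  0.16146525] [-0.08848584  0.53946741 -6.78252694] 0.16317566356559826 59.47358787059784
```

View pics/w6.png

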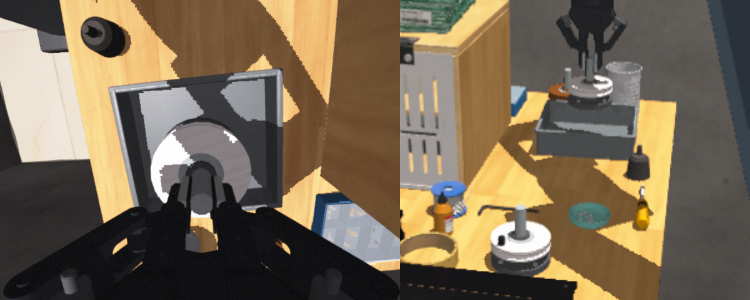

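The idler hangs upright over the bin, and the left idler is still standing where it was. Lowering it now.

Request:
step_arm([
  [0,[0,0,-2],0],
  [0,[0,0,-4],0],
  [0,[0,0,-5.5],0],
  [0,[0,0,-6.7],0],
  [0,[0,0,-7.2],0],
  [0,[0,0,-7.5],0],
  [0,[0,0,-7.7],0],
  [0,[0,0,-7.8],0],
  [0,[0,0,-7.9],0],
  [0,[0,0,-7.9],0],
  [0,[0,0,-7.9],0],
])

```text
t: 12.9
tool_pos: [0.4833, -0.4237, 0.0849]
ee_rot: [0.001, 0.724, 0.69, -0.0]
force: [0.6, -0.0, -6.4]
gripper_width: 0.163
grasp_force: 59.3
```

Request:
step_arm([
  [0,[0,0,-0.1],0],
  [0,[0,0,-0.1],0],
  [0,[0,0,-0.2],0],
  [0,[0,0,-0.2],0],
  [0,[0,0,-0.2],0],
])

```text
t: 13.32
tool_pos: [0.4831, -0.4237, 0.0845]
ee_rot: [0.001, 0.724, 0.69, -0.0]
force: [-4.3, 3.5, 7.8]
gripper_width: 0.164
grasp_force: 61.2
```

Contact with the floor: the force has turned to +7.8 N. Releasing and withdrawing.

Request:
step_arm([
  [0.5,[0,0,0],0],
  [0.5,[0,0,0],0],
  [0.5,[0,0,0],0],
  [0.5,[0,0,0],0],
  [0.5,[0,0,0],0],
  [0.5,[0,0,2],0],
  [0.5,[0,0,5],0],
  [0.5,[0,0,9],0],
  [0.5,[0,0,13],0],
  [0.5,[-8,0,16],0],
  [0.5,[-16,0,16],0],
  [0.5,[-16,0,16],0],
  [0.5,[-16,0,16],0],
  [0.5,[-16,0,16],0],
  [0.5,[-16,0,16],0],
])

```text
t: 14.57
tool_pos: [0.3216, -0.4239, 0.2431]
ee_rot: [0.001, 0.725, 0.688, -0.0]
force: [0.8, 0.9, -0.8]
gripper_width: 0.5
grasp_force: 0.0
```

```bash
python3 - <<'E'
from h import *
s=monitor.read_state();print(s["t"],s["tool_pos"],s["force"],s["gripper_width"],s["grasp_force"])
a=optics.grab_frame("top")[150:330,130:530];b=optics.grab_frame("side")[130:370,200:480]
cv2.imwrite("pics/w7.png",np.hstack([cv2.resize(a,(440,300)),cv2.resize(b,(350,300))]))
E
```

```text
14.5667 [ 0.32161934 -0.42388974  0.24309734] [ 0.78577385  0.90129453 -0.77692574] 0.5002041728016502 0.0
```

View pics/w7.png

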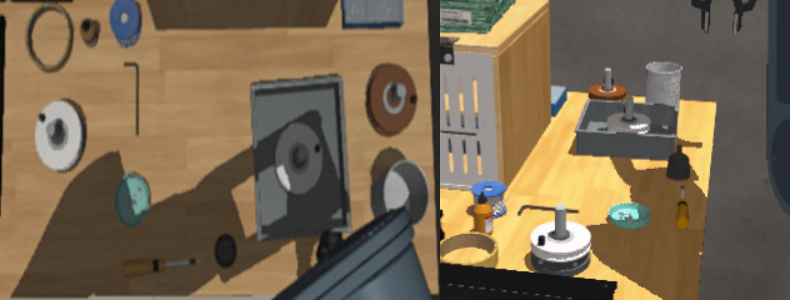

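The sticking idler stands upright in the middle of the bin, at (298,158) in the left half. The free one stands where it was, and the gripper is clear.

```bash
python3 -c "
from bench import manip;print(manip.finish_job())"
```

```text
the job is handed in; nothing more can be done
None
```

I spun both wheels while both idlers stood on the bench. The right-hand idler stuck and now stands upright in the grey bin; the left-hand one ran free and was left where it stood. The job is handed in, with no verdict returned.

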